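# Find the heavy side of the saw's feed handwheel and hold it down

## Robot

A 6-joint arm with a two-finger parallel gripper is mounted at the origin on the work surface. World frame = base frame: x ahead of the robot, y to its left, z up, the work surface at z = 0. Lengths are in m, angles in rad, forces in N, time in s.
With the tool pointing down it reaches from about 0.25 to 0.8 m from the base axis. Payload 3.9 kg.
Tool frame: the origin (TCP) lies between the finger pads; the fingertips stand 25 mm ahead of it and the grasp point (between the pads) lies 6 mm ahead of it (r.nose_length is the distance from the TCP to the fingertips, in m); z points along the fingers, y is the line along which they close (so a half turn about z gives the same grasp; the last joint's range is limited). The gripper opens to 85 mm and grips with 20 to 120 N. Pads are 22 mm wide; open, the fingers measure 114 mm over their backs; the gripper's body (76 mm by 85 mm) begins 54 mm behind the grasp point. The pads swing forward as they close: fully open they stand 13 mm farther back than shut.
Start: joints at [-1.163, 0.26, -0.138, 1.173, 0, 1.571], TCP at [0.208, -0.482, 0.256] pointing down, gripper open.
Joint ranges: [-2.78, 2.78], [-0.83, 1.72], [-1.28, 1.37], [-1.9, 2.12], [-1.57, 1.48], [-3.14, 3.14]. Speed limits (rad/s): [2.57, 2.57, 3.14, 3.14, 3.14, 3.14].

## Interface

Orientations are given as a unit quaternion [w, x, y, z].
In Python, from station import r gives the robot as it stands.
- The arm moves only by the tool jog_arm, never from a script. Its argument "deltas" is a list of rows, each an object with "claw": the finger opening in m, from 0 to 0.0854; "slide": the shift along the tool's x, y, z in parts of the range, where 1.0 means 400 mm, a list of three; "rot": the turn, a rotation vector about the tool's x, y, z in normalised numbers (1 is pi rad), a list of three. In form: [{"claw": claw, "slide": [x, y, z], "rot": [wx, wy, wz]}, ...]. A call has 1 to 12 rows; each row is the pose to reach, as a shift and turn from the pose commanded when the call began, along the tool's axes at that moment; what a row does not reach only later rows make up. A row lasts 1/8 s, in which the tool goes at most 62.5 mm and 10.7 degrees, less where a joint would pass 70% of its speed; a pose out of reach is approached as far as the arm can. A call with a gripper value outside its range is refused whole. The fingers move at their own pace and stop on an object; "squeeze" is the grip in N (left out, the last holds). Time passes only in rows, so rows that repeat a pose let the fingers close. It gives the time, the measured TCP pose, the force, the opening and the grip force at its end, in the units of the state.
- r.state(): the state, without advancing time (a new reading comes with each control period).
- r.capture(name): name is "scene" or "top" or "wrist"; returns (picture, depth): 420x560x3 uint8, blue, green, red; 420x560 float32, m along the optical axis (not along the pixel's ray), 0 where there is no reading.
- r.camera_params(name): a dict with "fx", "fy", "cx", "cy" (pixels), "distortion" ([k1, k2, p1, p2, k3] as OpenCV has them; the pictures are not rectified), "origin" and "attitude" of the camera in the world. Camera axes: x right, y down, z forward; pixel columns grow to the right and rows downward; lengths in m; the calibration is good to about 2 mm. A picture is of the moment at which its call begins: read the wrist's pose just before it. camera_params takes no time and is no camera call; for the wrist camera it gives the pose at the moment of the call.
- r.finish_job(): hands the job in; it is judged then, once.
The state is a dict: "time_s": time; "q": joint angles; "dq": joint speeds; "joint_efforts": joint torques, N m; "eef_pos": TCP position; "tcp_rot": TCP orientation; "wrist_force": force on the tool from outside, world axes, zero at the start; "ft_torque": the same for the moment, N m; "gripper_width": finger opening in m; "finger_force": force on a finger pad.
Only numpy, scipy, OpenCV 4.12 (cv2) and the standard library are available. Lean on these libraries where they do the work, as an engineer would, in place of code of your own. Each camera call takes 0.05 s, during which the arm holds its last target. There are 200 camera calls.

## Task

The cast feed handwheel of the bench cut-off saw is out of balance and creeps during cuts. First swing the red-knobbed latch fully across the lip of the closed hood to secure it, then turn the handwheel by its black crank grip, at least half a turn, to feel which side is heavy: nothing shows it, and the stiff spindle stays wherever it is left. Finish still gripping the crank grip, with the wheel held still and its heavy side straight down so that a balance plug can be screwed in at the top, and leave the other things on the bench where they are.

Things in the scene. Friction and masses are not known exactly. Their poses are not given: they have to be found in the camera images.
- saw: Bench cut-off saw, fixed, light grey and dark blue: base 430 mm deep (x), 420 wide (y), 200 high, with a hood with a sloping clear window on it up to 370 mm. Origin: on the bench under the base, which reaches from x -230 to +200 and y -210 to +210 mm. x from its front (robot side) to its rear, y to its left, z up. Its left face (+y) carries the handwheel.
- hood_lip (a point): Middle of the top of the hood's flat front lip, a strip 60 mm deep (x), 300 mm wide (y) and 6 mm thick that lies on the base's top, 140 mm in front of the saw's origin; axes as the saw's. The hood is hinged along its rear edge and starts closed. Behind the lip the window slopes back, starting 112 mm in front of the saw's origin.
- hood_latch (a joint): Angle of the hood latch about its vertical pivot (rad). 0: the arm lies along the ledge, pointing to the saw's left (+y), hood free. Grows clockwise seen from above to a stop at 1.571, where the arm points to the rear (+x) over the hood's lip, hood secured. Starts between 0 and 0.35. Friction holds it (0.12 N m, about 3 N at the knob).
- latch_pivot (a point): Point on the latch's pivot axis, at the middle of the arm's height, 212 mm above the bench, 195 mm in front of and 100 mm to the left of the saw's origin. Axes as the saw's.
- latch_knob (a point): Middle of the upright red finger knob on the latch arm: 18 mm diameter, 26 mm tall, its middle 235 mm and its top 248 mm above the bench, 40 mm from the pivot axis. The steel arm (18 mm wide, 7 mm thick, reaching 54 mm from the pivot) has its top 216 mm above the bench.
- hub (a point): Centre of the handwheel's outer face, on its axis, fixed to the saw: 150 mm above the bench, 60 mm in front of the saw's origin, 56 mm outside its left face. Axes as the saw's: the wheel turns about this y, its crank grip stands out to +y. The wheel: a closed dark cast disc, 180 mm diameter, 26 mm thick, with a ring of small tapped holes and a steel hub cap 10 mm proud.
- handwheel (a joint): Angle of the handwheel (rad), no stops: 0 with the crank grip straight above the axis; grows as the wheel's top goes to the saw's rear (+x). Starts anywhere. Friction, 0.31 N m both ways, exceeds the pull of the heavy side (0.20 to 0.28 N m when level with the axis, 3 to 5 N at the grip). The heavy side lies at any angle to the grip, new each time; the grip's own weight is balanced out.
- crank_grip: Black revolving crank grip on the handwheel, turning freely on its own pin: a round bar 25 mm in diameter, 86 mm long, parallel to the wheel's axis and 62 mm from it. Origin: the middle of the bar, 58 mm outside the wheel's face, y along the bar. It can be pinched from above and carried right round the circle with the gripper kept upright.
- holder: Bystander: round aluminium specimen holder, 126 mm diameter, 40 mm high over its hub, lying flat. Origin: centre of its underside.
- mount_a: Bystander: black resin specimen mount, a disc 30 mm in diameter and 20 mm high. Origin: centre of its underside.
- mount_b: Bystander: dark red resin specimen mount, a disc 30 mm in diameter and 20 mm high. Origin: centre of its underside.
- wrench: Bystander: steel wrench 180 mm long, lying flat. Origin: under its middle, x along it.
- lubricant: Bystander: white bottle of cutting lubricant with a blue cap, 64 mm diameter, 170 mm high. Origin: centre of its underside.
- bucket: Bystander: white open plastic bucket, 120 mm across the rim, 110 mm high. Origin: centre of its underside.
- plug_tin: Bystander: low round steel tin with brass balance plugs, 60 mm diameter, 22 mm high. Origin: centre of its underside.

How it is judged:
On the way, in this order (a step that is already met when the one before it is completed fails the run):
1. the hood latch is swung fully across the hood's lip (value of joint hood_latch above 1.35 rad and distance of hood_lip from where it was at the start of the episode below 0.01 m), for 0.2 s.
2. the handwheel is turned by its crank grip to about half a turn from its start (value of joint hood_latch above 1.35 rad and distance of crank_grip from where it was at the start of the episode above 0.115 m and contact force between the fingers and crank_grip above 1 N).
At the end, for the whole second after the job is handed in: The hood is closed with its latch within 0.22 rad of fully across; the fingers grip the crank grip (over 4 N) and hold the handwheel still (under 0.1 rad/s) with its heavy side within 0.38 rad (22 degrees) of straight down (all of step 1 and contact force between the fingers and crank_grip above 4 N and z of heavy_c0 in the frame of hub below -0.0511 m and velocity of joint handwheel between -0.1 and 0.1 rad/s); the arm keeps its last pose, push and grip.
It fails at once if the handwheel is turned before the hood latch is secured, or the latch is opened again afterwards (distance of crank_grip from where it was at the start of the episode above 0.03 m and value of joint hood_latch below 1.25 rad).
It fails at once if the hood is lifted (distance of hood_lip from where it was at the start of the episode above 0.04 m).
It fails at once if another thing on the bench is moved by more than 30 mm (distance of any of holder, mount_a, mount_b, wrench, lubricant, bucket, plug_tin from where it was at the start of the episode above 0.03 m).
It also fails if it takes over 64 s, if anything falls off the work surface, if the arm or the gripper's body presses on something with over 40 N, if the wrist force passes 120 N, or if a joint passes its speed limit or range.

## Working session

There is one attempt and no reset: what is moved stays moved. The work goes in short steps, Python scripts to look and compute and a tool call to move; the robot and the scene stay as the last step left them, time stands still between calls to the robot, and variables do not carry over. Pictures are saved under pics/ and viewed, at most 10 in all, crops included, and the job is handed in when it is done.

Besides the shell and the picture viewer there is one more tool, called after "Request:" as name(argument=value, ...), one argument or row to a line, values as JSON. jog_arm: Moves the arm, as the interface text tells. Its arguments: {"type":"object","properties":{"deltas":{"type":"array"},"squeeze":{"type":"number"}},"required":["deltas"]}

```bash
ls; mkdir -p pics; cat > h.py <<'E'
import numpy as np, cv2
from scipy.spatial.transform import Rotation as R
from station import r
def q2R(q): return R.from_quat([q[1],q[2],q[3],q[0]])
def cam(n):
    p=r.camera_params(n); K=np.array([[p['fx'],0,p['cx']],[0,p['fy'],p['cy']],[0,0,1]],float)
    a=np.array(p['attitude'],float); A=q2R(a).as_matrix() if a.size==4 else a.reshape(3,3)
    return K,np.array(p['distortion'],float),np.array(p['origin'],float),A
def rays(c,uv):
    K,d,o,A=c; n=cv2.undistortPoints(np.array(uv,float).reshape(-1,1,2),K,d).reshape(-1,2)
    return np.c_[n,np.ones(len(n))]@A.T   # scaled so depth*ray + o = point
def plane(c,uv,z):
    v=rays(c,uv); o=c[2]; return o+v*((z-o[2])/v[:,2])[:,None]
def proj(c,P):
    K,d,o,A=c; X=(np.array(P,float).reshape(-1,3)-o)@A
    return cv2.projectPoints(X,np.zeros(3),np.zeros(3),K,d)[0].reshape(-1,2)
E
python3 - <<'E'
from h import *
for n in ('scene','top'):
    im,d=r.capture(n); cv2.imwrite(f'pics/{n}0.png',im); np.save(n+'_d.npy',d)
    c=cam(n);print(n,c[2],c[3].round(3).tolist(),c[0][0,0])
s=r.state();print({k:np.round(v,3).tolist() for k,v in s.items()})
E
```

```text
pics
scene [0.91701785 0.73365642 0.80218647] [[-0.831, 0.37, -0.416], [0.556, 0.525, -0.645], [-0.02, -0.767, -0.642]] 384.9985315500333
top [0.3447414  0.0745824  1.75678333] [[-0.025, -0.994, 0.105], [-1.0, 0.025, -0.002], [-0.0, -0.105, -0.994]] 518.6199931396869
{'time_s': 0.1, 'q': [-1.163, 0.261, -0.139, 1.173, -0.0, 1.571], 'dq': [-0.002, -0.002, 0.004, -0.0, -0.0, -0.0], 'joint_efforts': [0.0, -40.651, 25.453, 0.01, -0.0, 0.0], 'eef_pos': [0.208, -0.481, 0.256], 'tcp_rot': [-0.001, 0.979, 0.203, -0.0], 'wrist_force': [-0.206, -0.027, -0.08], 'ft_torque': [0.031, 0.081, 0.001], 'finger_force': 0.0, 'gripper_width': 0.085}
```

View pics/scene0.png

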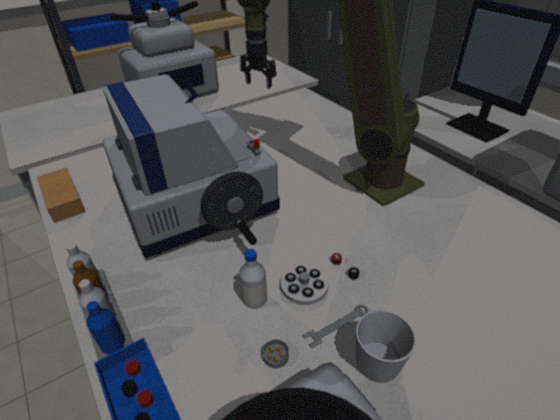

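View pics/top0.png

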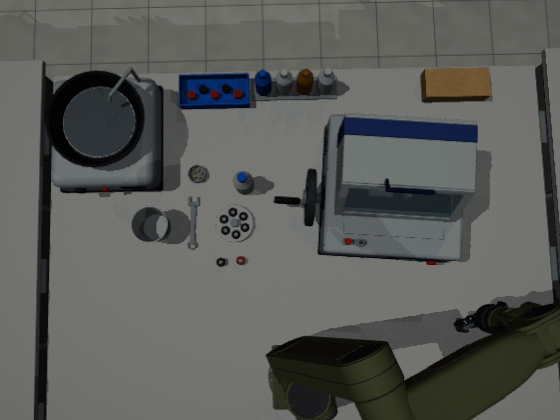

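The scene view shows the grip pointing out low at about (247,232) and the red knob at (256,143). In the top view the grip spans (275–300,200), the knob is at (348,241) and the pivot at (361,242). Next I measure the saw's pose, grip and knob.

```bash
cat > meas.py <<'E'
from h import *
im=cv2.imread('pics/top0.png'); d=np.load('top_d.npy'); c=cam('top')
v,u=np.mgrid[0:420,0:560]
P=(c[2]+rays(c,np.c_[u.ravel(),v.ravel()])*d.reshape(-1,1)).reshape(420,560,3)
roi=np.zeros((420,560),bool); roi[100:270,265:490]=1
m=roi&(abs(P[...,2]-.2)<.012)&(d>0)
print('n',m.sum(), np.median(P[m][:,2]))
# left edge: per row min u ; front edge: per col max v
L=[(np.where(m[y])[0].min(),y) for y in range(140,245) if m[y].any()]
F=[(x,np.where(m[:,x])[0].max()) for x in range(335,455) if m[:,x].any()]
def line(pts):
    W=plane(c,np.array(pts,float),.2)[:,:2]
    for _ in range(5):
        vx,vy,x0,y0=cv2.fitLine(W.astype(np.float32),cv2.DIST_HUBER,0,.001,.001).ravel()
        e=abs((W[:,0]-x0)*vy-(W[:,1]-y0)*vx); W=W[e<max(.003,2*np.median(e))]
    return np.array([vx,vy]),np.array([x0,y0]),e.max(),len(W)
l=line(np.array(L)-[.5,0]); f=line(np.array(F)+[0,.5]); print(l,f)
dl=l[0]*np.sign(l[0][0]); df=f[0]*np.sign(f[0][1])
a1=np.arctan2(dl[1],dl[0]); a2=np.arctan2(-df[0],df[1]); print('yaw',a1,a2)
yaw=(a1+a2)/2 
t=np.linalg.solve(np.c_[dl,-df],f[1]-l[1]); C=l[1]+t[0]*dl
Rz=np.array([[np.cos(yaw),-np.sin(yaw)],[np.sin(yaw),np.cos(yaw)]])
O=C-Rz@[-.23,.21]; print('origin',O)
# grip in top: pixels
def S(p): p=np.atleast_2d(p); return np.c_[(p[:,:2]-O)@Rz,p[:,2]]
Q=S(P.reshape(-1,3)).reshape(P.shape)
g=(Q[...,1]>.285)&(Q[...,1]<.37)&(Q[...,0]>-.15)&(Q[...,0]<.03)&(Q[...,2]>.05)&(d>0)
print('grip top n',g.sum(),np.median(Q[g],0),Q[g].min(0),Q[g].max(0))
w=(Q[...,1]>.235)&(Q[...,1]<.275)&(abs(Q[...,0]+.06)<.1)&(Q[...,2]>.1)&(d>0)
print('wheel',Q[w].min(0),Q[w].max(0))
def red(im): 
    b,gg,rr=[im[...,i].astype(int) for i in range(3)]; return (rr>90)&(rr>1.8*gg)&(rr>1.8*b)
mm=red(im)&roi; mm[:,400:]=0; pc=np.argwhere(mm)[:,::-1].mean(0); k=S(plane(c,[pc],.244))[0]; print('knob',pc,k,'latch',np.arctan2(k[0]+.195,k[1]-.1),np.hypot(k[0]+.195,k[1]-.1))
# scene
im2=cv2.imread('pics/scene0.png'); d2=np.load('scene_d.npy'); c2=cam('scene')
P2=c2[2]+rays(c2,np.c_[u.ravel(),v.ravel()])*d2.reshape(-1,1); Q2=S(P2).reshape(P.shape)
m2=red(im2); m2[:130]=0;m2[160:]=0; m2[:,:240]=0;m2[:,275:]=0; pc=np.argwhere(m2)[:,::-1].mean(0); k=S(plane(c2,[pc],.237))[0]; print('knob2',pc,k,'latch',np.arctan2(k[0]+.195,k[1]-.1),np.hypot(k[0]+.195,k[1]-.1))
g=(Q2[...,1]>.285)&(Q2[...,1]<.375)&(abs(Q2[...,0]+.06)<.085)&(Q2[...,2]>.05)&(Q2[...,2]<.24)&(d2>0)
print('grip scene n',g.sum(),np.median(Q2[g],0),Q2[g].min(0),Q2[g].max(0))
w=(abs(Q2[...,1]-.266)<.012)&(abs(Q2[...,0]+.06)<.11)&(abs(Q2[...,2]-.15)<.11)&(Q2[...,2]>.02)&(d2>0); print('wheelface',w.sum(),np.median(Q2[w],0),Q2[w].min(0),Q2[w].max(0))
np.savez('pose.npz',O=O,yaw=yaw)
# obstacles z
for n,(x,y) in dict(lub=(243,178),holder=(235,222),mb=(240,260),bucket=(150,224)).items(): print(n,Q[y,x].round(3),P[y,x].round(3))
E
python3 meas.py
```

```text
n 6173 0.2017097392602667
(array([ 0.99613637, -0.08782025], dtype=float32), array([ 0.5953134 , -0.07337616], dtype=float32), np.float64(0.0025621582386434177), 70) (array([0.08565368, 0.99632496], dtype=float32), array([ 0.3813227 , -0.27608752], dtype=float32), np.float64(0.0028675840232328317), 117)
yaw -0.08793352 -0.08575876
origin [ 0.61114674 -0.28533537]
grip top n 183 [-0.06617881  0.32474948  0.09863128] [-0.07730177  0.2852428   0.08378836] [-0.05240552  0.36383123  0.11003802]
wheel [-0.14950496  0.23888805  0.10340526] [0.02518317 0.27492385 0.24946035]
knob [348.04 240.4 ] [-0.19424538  0.13736332  0.244     ] latch 0.02019396439300268 0.037370938058690385
knob2 [256.16666667 139.91666667] [-0.20117998  0.12053663  0.237     ] latch -0.29230505626576975 0.021446332450757742
grip scene n 217 [-0.0601139   0.33211968  0.09889904] [-0.07454898  0.2853632   0.07958089] [-0.05112188  0.36558152  0.10455846]
wheelface 2579 [-0.0522017   0.26254925  0.16411374] [-0.14552647  0.25401761  0.06343317] [0.03114447 0.27543002 0.24296619]
lub [-0.016  0.462  0.168] [0.636 0.177 0.168]
holder [-0.143  0.489  0.039] [0.512 0.214 0.039]
mb [-0.267  0.464  0.027] [0.385 0.2   0.027]
bucket [-0.164  0.78   0.004] [0.515 0.506 0.004]
```

```bash
cat >> h.py <<'E'
def s2w(p,yaw,O):
    c,s=np.cos(yaw),np.sin(yaw); p=np.atleast_2d(p); return np.c_[p[:,:2]@np.array([[c,s],[-s,c]])+O,p[:,2]]
def rel(pts,phis,start=None,startR=None):
    "pts: tcp world; phis: angle of tool y in world (tool down). prints slide,rot"
    s=r.state(); p0=np.array(s['eef_pos']) if start is None else np.array(start)
    R0=q2R(s['tcp_rot']) if startR is None else startR
    for p,ph in zip(pts,phis):
        y=np.array([np.cos(ph),np.sin(ph),0]); z=np.array([0,0,-1]); x=np.cross(y,z)
        T=R.from_matrix(np.c_[x,y,z])
        print(R0.inv().apply(np.array(p)-p0).round(4).tolist(),(R0.inv()*T).as_rotvec(degrees=True).round(1).tolist())
E
python3 - <<'E'
from h import *
f=np.load('pose.npz');yaw,O=float(f['yaw']),f['O']
ph=yaw-np.pi/4
a=np.array([0.03])
k=s2w([[-.195+.04*np.sin(.02),.1+.04*np.cos(.02),.25]],yaw,O)[0]; print(k)
rel([[.25,-.42,.33],k+[0,0,.06],k],[ph]*3)
E
```

```text
[ 0.42982107 -0.12902663  0.25      ]
[0.0629, -0.0399, -0.0744] [-0.1, -0.0, -16.7]
[0.3434, -0.2356, -0.054] [-0.1, -0.0, -16.7]
[0.3434, -0.2355, 0.006] [-0.1, -0.0, -16.7]
```

The manual's scale: shifts go in shares of 400 mm and turns go in shares of pi rad. Converting my numbers, 0.343 m is 0.8575, 0.25 m is 0.625, -16.7 degrees is -0.0928.

Request:
jog_arm(
  deltas=[
    {"claw":0.05,"slide":[0.125,-0.075,-0.1625],"rot":[0,0,-0.0444]},
    {"claw":0.05,"slide":[0.25,-0.1625,-0.1625],"rot":[0,0,-0.0928]},
    {"claw":0.05,"slide":[0.375,-0.25,-0.1625],"rot":[0,0,-0.0928]},
    {"claw":0.05,"slide":[0.5,-0.3375,-0.1625],"rot":[0,0,-0.0928]},
    {"claw":0.05,"slide":[0.625,-0.425,-0.15],"rot":[0,0,-0.0928]},
    {"claw":0.05,"slide":[0.75,-0.5125,-0.1375],"rot":[0,0,-0.0928]},
    {"claw":0.05,"slide":[0.8575,-0.5875,-0.135],"rot":[0,0,-0.0928]},
    {"claw":0.05,"slide":[0.8575,-0.5875,-0.135],"rot":[0,0,-0.0928]},
    {"claw":0.05,"slide":[0.8575,-0.5875,-0.135],"rot":[0,0,-0.0928]},
  ],
  squeeze=30,
)

```text
time_s: 1.23
eef_pos: [0.4295, -0.1301, 0.31]
tcp_rot: [-0.0, 0.939, 0.343, -0.001]
wrist_force: [-0.7, 0.3, 0.9]
gripper_width: 0.0499
finger_force: 0.0
```

```bash
python3 - <<'E'
from h import *
f=np.load('pose.npz');yaw,O=float(f['yaw']),f['O']
c=cam('wrist'); im,_=r.capture('wrist'); cv2.imwrite('pics/w1.png',im)
b,g,rr=[im[...,i].astype(int) for i in range(3)]; m=(rr>90)&(rr>1.8*g)&(rr>1.8*b)
n,lab,st,ce=cv2.connectedComponentsWithStats(m.astype(np.uint8)); 
for i in range(1,n):
    if st[i,4]>50: 
        P=plane(c,[ce[i]],.24)[0]; co,si=np.cos(yaw),np.sin(yaw); print(st[i],ce[i],P,(P[:2]-O)@np.array([[co,-si],[si,co]]))
s=r.state();print(s['eef_pos'],s['gripper_width'])
E
```

```text
[ 20   0  25  28 388] [32.31443299 13.63659794] [0.4391121  0.04664039 0.24      ] [-0.20018086  0.31580285]
[274 229  27  26 564] [286.94680851 241.47695035] [ 0.4275493  -0.13368278  0.24      ] [-0.1960594   0.13515635]
[ 0.4292808  -0.13076433  0.31005775] 0.05009992689892508
```

View pics/w1.png

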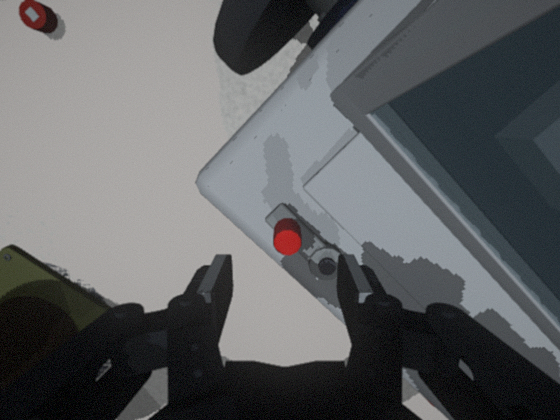

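The wrist view shows the knob at (287,237) centred between the fingers, with the pivot at (325,265). I'll descend and close on it.

Scaled: 0.06 m is 0.15, 0.03 m is 0.075.

Request:
jog_arm(
  deltas=[
    {"claw":0.05,"slide":[0,0,0.075],"rot":[0,0,0]},
    {"claw":0.05,"slide":[0,0,0.15],"rot":[0,0,0]},
    {"claw":0.05,"slide":[0,0,0.15],"rot":[0,0,0]},
    {"claw":0.012,"slide":[0,0,0.15],"rot":[0,0,0]},
    {"claw":0.012,"slide":[0,0,0.15],"rot":[0,0,0]},
    {"claw":0.012,"slide":[0,0,0.15],"rot":[0,0,0]},
    {"claw":0.012,"slide":[0,0,0.15],"rot":[0,0,0]},
  ],
  squeeze=30,
)

```text
time_s: 2.15
eef_pos: [0.4306, -0.1309, 0.2517]
tcp_rot: [0.001, 0.94, 0.342, 0.001]
wrist_force: [-1.3, -2.3, 6.4]
gripper_width: 0.0168
finger_force: 29.5
```

```bash
python3 - <<'E'
from h import *
f=np.load('pose.npz');yaw,O=float(f['yaw']),f['O']
s=r.state();print(s['eef_pos'],s['gripper_width'],s['finger_force'],s['wrist_force'])
p=np.array(s['eef_pos'])
A=np.array([.15,.3,.5,.7,.9,1.1,1.3,1.45,1.6]); a0=.02
d=np.c_[.04*(np.sin(A)-np.sin(a0)),.04*(np.cos(A)-np.cos(a0)),0*A]
rel(p+s2w(d,yaw,[0,0]),[yaw-np.pi/4]*len(A))
E
```

```text
[ 0.43058372 -0.13090591  0.25165315] 0.016786070168015813 29.541683793067932 [-1.30500114 -2.31257078  6.430751  ]
[0.0033, 0.004, 0.0] [0.2, -0.0, 0.0]
[0.0065, 0.0091, 0.0] [0.2, -0.0, 0.0]
[0.0095, 0.0165, 0.0001] [0.2, -0.0, 0.0]
[0.011, 0.0243, 0.0001] [0.2, -0.0, 0.0]
[0.0109, 0.0323, 0.0001] [0.2, -0.0, 0.0]
[0.0092, 0.0401, 0.0001] [0.2, -0.0, 0.0]
[0.006, 0.0474, 0.0001] [0.2, -0.0, 0.0]
[0.0026, 0.0524, 0.0002] [0.2, -0.0, 0.0]
[-0.0014, 0.0568, 0.0002] [0.2, -0.0, 0.0]
```

Request:
jog_arm(
  deltas=[
    {"claw":0.012,"slide":[0.0075,0.01,-0.01],"rot":[0,0,0]},
    {"claw":0.012,"slide":[0.0163,0.0225,-0.01],"rot":[0,0,0]},
    {"claw":0.012,"slide":[0.0238,0.0413,-0.01],"rot":[0,0,0]},
    {"claw":0.012,"slide":[0.0275,0.0613,-0.01],"rot":[0,0,0]},
    {"claw":0.012,"slide":[0.0275,0.0813,-0.01],"rot":[0,0,0]},
    {"claw":0.012,"slide":[0.0225,0.1,-0.01],"rot":[0,0,0]},
    {"claw":0.012,"slide":[0.015,0.1188,-0.01],"rot":[0,0,0]},
    {"claw":0.012,"slide":[0.0063,0.1313,-0.01],"rot":[0,0,0]},
    {"claw":0.012,"slide":[-0.0038,0.1425,-0.01],"rot":[0,0,0]},
    {"claw":0.012,"slide":[-0.0038,0.1425,-0.01],"rot":[0,0,0]},
  ],
)

```text
time_s: 3.4
eef_pos: [0.466, -0.1717, 0.2525]
tcp_rot: [-0.004, 0.939, 0.343, 0.001]
wrist_force: [4.4, 6.1, -8.8]
gripper_width: 0.0168
finger_force: 30.5
```

```bash
python3 - <<'E'
from h import *
f=np.load('pose.npz');yaw,O=float(f['yaw']),f['O']
s=r.state();print(s['eef_pos'],s['gripper_width'],s['finger_force'],s['wrist_force'])
print(s2w([[-.155,.1,.25]],yaw,O))
E
```

```text
[ 0.4659946  -0.17174112  0.25251567] 0.01681287325644746 30.514067709445953 [ 4.43266682  6.12357196 -8.81094343]
[[ 0.4654046 -0.172268   0.25     ]]
```

Scaled: -0.08 m is -0.2, -0.05 m is -0.125.

Request:
jog_arm(
  deltas=[
    {"claw":0.045,"slide":[0,0,0],"rot":[0,0,0]},
    {"claw":0.045,"slide":[0,0,0],"rot":[0,0,0]},
    {"claw":0.045,"slide":[0,0,-0.05],"rot":[0,0,0]},
    {"claw":0.045,"slide":[0,0,-0.125],"rot":[0,0,0]},
    {"claw":0.045,"slide":[0,0,-0.2],"rot":[0,0,0]},
    {"claw":0.045,"slide":[0,0,-0.2],"rot":[0,0,0]},
  ],
)

```text
time_s: 4.15
eef_pos: [0.4668, -0.1754, 0.3371]
tcp_rot: [0.002, 0.94, 0.342, 0.002]
wrist_force: [0.0, -0.2, 0.0]
gripper_width: 0.0452
finger_force: 0.0
```

```bash
python3 - <<'E'
from h import *
f=np.load('pose.npz');yaw,O=float(f['yaw']),f['O']
c=cam('wrist'); im,_=r.capture('wrist'); cv2.imwrite('pics/w2.png',im)
b,g,rr=[im[...,i].astype(int) for i in range(3)]; m=(rr>90)&(rr>1.8*g)&(rr>1.8*b)
n,lab,st,ce=cv2.connectedComponentsWithStats(m.astype(np.uint8)); 
for i in range(1,n):
    if st[i,4]>50: 
        P=plane(c,[ce[i]],.24)[0]; co,si=np.cos(yaw),np.sin(yaw); print(st[i],ce[i],P,(P[:2]-O)@np.array([[co,-si],[si,co]]))
g=s2w([[-.25,.15,.333],[-.25,.33,.333],[-.065,.33,.26]],yaw,O); print(g)
rel(g,[yaw-np.pi/4,yaw,yaw])
E
```

```text
[  0  10  10  25 165] [ 3.95151515 22.9030303 ] [0.45579635 0.0299703  0.24      ] [-0.18211358  0.30064272]
[267 205  25  30 517] [278.17408124 221.40812379] [ 0.4648833  -0.17191814  0.24      ] [-0.15554968  0.10030333]
[[ 0.37509948 -0.11421643  0.333     ]
 [ 0.39071214  0.0651052   0.333     ]
 [ 0.57501492  0.04905885  0.26      ]]
[-0.0304, -0.1052, 0.0021] [0.2, -0.1, 0.0]
[0.0969, -0.2324, 0.002] [0.2, -0.0, -45.0]
[0.2275, -0.1017, 0.0755] [0.2, -0.0, -45.0]
```

View pics/w2.png

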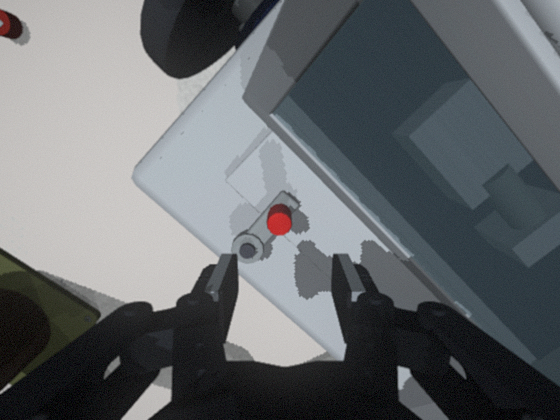

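The wrist view shows the latch fully across: the knob at (279,220) lies rearward of the pivot at (247,250). Next I move above the grip.

Scaled: -0.232 m is -0.58, 0.2275 m is 0.5688, -45 degrees is -0.25.

Request:
jog_arm(
  deltas=[
    {"claw":0.085,"slide":[-0.0375,-0.1375,0],"rot":[0,0,0]},
    {"claw":0.085,"slide":[-0.075,-0.2625,0],"rot":[0,0,0]},
    {"claw":0.085,"slide":[0.025,-0.3625,0],"rot":[0,0,-0.0556]},
    {"claw":0.085,"slide":[0.125,-0.4625,0],"rot":[0,0,-0.1111]},
    {"claw":0.085,"slide":[0.2425,-0.58,0],"rot":[0,0,-0.1667]},
    {"claw":0.085,"slide":[0.325,-0.5,0.025],"rot":[0,0,-0.2222]},
    {"claw":0.085,"slide":[0.4125,-0.4125,0.075],"rot":[0,0,-0.25]},
    {"claw":0.085,"slide":[0.5,-0.325,0.125],"rot":[0,0,-0.25]},
    {"claw":0.085,"slide":[0.5688,-0.2538,0.1875],"rot":[0,0,-0.25]},
    {"claw":0.085,"slide":[0.5688,-0.2538,0.1875],"rot":[0,0,-0.25]},
    {"claw":0.085,"slide":[0.5688,-0.2538,0.1875],"rot":[0,0,-0.25]},
  ],
)

```text
time_s: 5.58
eef_pos: [0.5731, 0.0492, 0.2583]
tcp_rot: [-0.001, 0.737, 0.676, -0.001]
wrist_force: [0.3, -0.1, -0.3]
gripper_width: 0.0851
finger_force: 0.0
```

```bash
python3 - <<'E'
from h import *
f=np.load('pose.npz');yaw,O=float(f['yaw']),f['O']
c=cam('wrist'); im,d=r.capture('wrist'); cv2.imwrite('pics/w3.png',im)
v,u=np.mgrid[0:420,0:560]
P=c[2]+rays(c,np.c_[u.ravel(),v.ravel()])*d.reshape(-1,1)
co,si=np.cos(yaw),np.sin(yaw); Q=np.c_[(P[:,:2]-O)@np.array([[co,-si],[si,co]]),P[:,2]]
g=(d.ravel()>0)&(Q[:,1]>.29)&(Q[:,1]<.39)&(abs(Q[:,0]+.06)<.09)&(Q[:,2]>.04)&(Q[:,2]<.15)
G=Q[g];print(len(G),np.median(G,0),np.percentile(G,[1,99],axis=0)); t=G[(G[:,1]>.3)&(G[:,1]<.36)]; print('top z',np.percentile(t[:,2],[90,97]), 'x at top',np.median(t[t[:,2]>np.percentile(t[:,2],80)],0))
s=r.state(); print(s['eef_pos'],s['wrist_force'],s['q'])
e=np.array(s['eef_pos']); print('tcp saw',(e[:2]-O)@np.array([[co,-si],[si,co]]))
rel([s2w([[-.065,.33,.094]],yaw,O)[0]],[yaw])
E
```

```text
2143 [-0.06515584  0.32959949  0.09862291] [[-0.07685432  0.29095551  0.08881228]
 [-0.05301704  0.36385592  0.10149637]]
top z [0.1006263  0.10114367] x at top [-0.06517812  0.33577106  0.10062639]
[0.57314342 0.04931833 0.25926193] [-0.0657525  -1.29662548  0.62009603] [ 8.58011943e-02  3.46569602e-01 -5.31572791e-03  1.22013024e+00
  7.05248377e-05  1.74269640e+00]
tcp saw [-0.06688695  0.33009618]
[-0.0001, 0.0021, 0.1653] [-0.1, 0.0, 0.0]
```

View pics/w3.png

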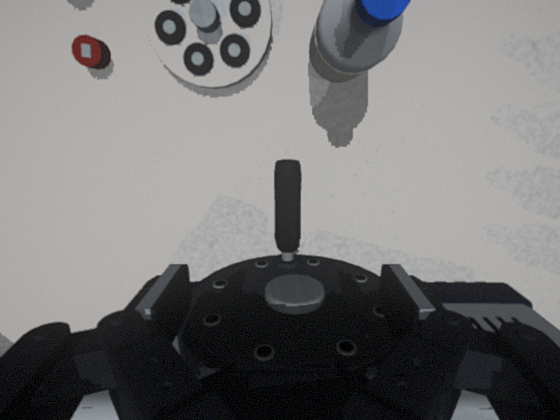

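The wrist view shows the grip at (288,205), pointing away from the wheel, with the fingers straddling it. Before descending I check the camera body's clearance to the bottle.

```bash
python3 - <<'E'
from h import *
c=cam('wrist'); s=r.state(); print(q2R(s['tcp_rot']).inv().apply(c[2]-np.array(s['eef_pos'])))
E
```

```text
[ 0.07153901  0.00027395 -0.11771969]
```

Scaled: 0.165 m is 0.4125, 0.05 m is 0.125.

Request:
jog_arm(
  deltas=[
    {"claw":0.085,"slide":[0,0.005,0.125],"rot":[0,0,0]},
    {"claw":0.085,"slide":[0,0.005,0.225],"rot":[0,0,0]},
    {"claw":0.085,"slide":[0,0.005,0.325],"rot":[0,0,0]},
    {"claw":0.085,"slide":[0,0.005,0.4125],"rot":[0,0,0]},
    {"claw":0.085,"slide":[0,0.005,0.4125],"rot":[0,0,0]},
    {"claw":0.085,"slide":[0,0.005,0.4125],"rot":[0,0,0]},
  ],
)

```text
time_s: 6.38
eef_pos: [0.5769, 0.0494, 0.0964]
tcp_rot: [0.001, 0.737, 0.676, 0.001]
wrist_force: [0.2, 0.2, -0.3]
gripper_width: 0.0852
finger_force: 0.0
```

```bash
python3 - <<'E'
from h import *
L=[]
for i in range(12): r.capture('wrist'); L.append(r.state()['wrist_force'])
L=np.array(L); print(L.mean(0),L.std(0)); s=r.state();print(s['eef_pos'],s['time_s'])
E
```

```text
[ 0.21998814 -0.0592572  -0.07835474] [0.36788504 0.58249078 0.20463796]
[0.57617011 0.049156   0.09426773] 6.975
```

Request:
jog_arm(
  deltas=[
    {"claw":0.018,"slide":[0,0,0],"rot":[0,0,0]},
    {"claw":0.018,"slide":[0,0,0],"rot":[0,0,0]},
    {"claw":0.018,"slide":[0,0,0],"rot":[0,0,0]},
    {"claw":0.018,"slide":[0,0,0],"rot":[0,0,0]},
    {"claw":0.018,"slide":[0,0,0],"rot":[0,0,0]},
    {"claw":0.018,"slide":[0,0,0],"rot":[0,0,0]},
  ],
  squeeze=50,
)

```text
time_s: 7.72
eef_pos: [0.5759, 0.0492, 0.0943]
tcp_rot: [-0.0, 0.737, 0.676, -0.0]
wrist_force: [-2.5, -0.5, 1.8]
gripper_width: 0.0227
finger_force: 49.0
```

```bash
python3 - <<'E'
from h import *
f=np.load('pose.npz');yaw,O=float(f['yaw']),f['O']
L=[]
for i in range(4): r.capture('wrist'); L.append(r.state()['wrist_force'])
print(np.mean(L,0)); s=r.state();p=np.array(s['eef_pos']);print(p,s['gripper_width'],s['finger_force'],s['q'])
co,si=np.cos(yaw),np.sin(yaw); print('tcp saw',(p[:2]-O)@np.array([[co,-si],[si,co]]))
th0=np.pi+.08; 
for k in range(8):
    print('call',k)
    for j in range(1,7):
        a0=th0+k*np.pi/4; a=a0+j*np.pi/24
        print([0,round(.062*(np.sin(a)-np.sin(a0)),4),round(-.062*(np.cos(a)-np.cos(a0)),4)],end=' ')
    print()
E
```

```text
[-1.68225047  0.28879859  1.87336915]
[0.57591784 0.04918239 0.0943258 ] 0.023203109778095966 49.06921684741974 [ 8.51286888e-02  4.61318504e-01 -2.78842412e-01  8.31110894e-01
  1.23054037e-04  1.74207615e+00]
tcp saw [-0.0641112   0.33020139]
call 0
[0, np.float64(-0.008), np.float64(-0.0012)] [0, np.float64(-0.0158), np.float64(-0.0034)] [0, np.float64(-0.0233), np.float64(-0.0066)] [0, np.float64(-0.0302), np.float64(-0.0108)] [0, np.float64(-0.0366), np.float64(-0.0158)] [0, np.float64(-0.0422), np.float64(-0.0216)] 
call 1
[0, np.float64(-0.0048), np.float64(-0.0065)] [0, np.float64(-0.0088), np.float64(-0.0136)] [0, np.float64(-0.0118), np.float64(-0.0211)] [0, np.float64(-0.0138), np.float64(-0.029)] [0, np.float64(-0.0147), np.float64(-0.037)] [0, np.float64(-0.0146), np.float64(-0.0452)] 
call 2
[0, np.float64(0.0012), np.float64(-0.008)] [0, np.float64(0.0034), np.float64(-0.0158)] [0, np.float64(0.0066), np.float64(-0.0233)] [0, np.float64(0.0108), np.float64(-0.0302)] [0, np.float64(0.0158), np.float64(-0.0366)] [0, np.float64(0.0216), np.float64(-0.0422)] 
call 3
[0, np
[... 655 characters left out ...]
.float64(0.0211)] [0, np.float64(0.0138), np.float64(0.029)] [0, np.float64(0.0147), np.float64(0.037)] [0, np.float64(0.0146), np.float64(0.0452)] 
call 6
[0, np.float64(-0.0012), np.float64(0.008)] [0, np.float64(-0.0034), np.float64(0.0158)] [0, np.float64(-0.0066), np.float64(0.0233)] [0, np.float64(-0.0108), np.float64(0.0302)] [0, np.float64(-0.0158), np.float64(0.0366)] [0, np.float64(-0.0216), np.float64(0.0422)] 
call 7
[0, np.float64(-0.0065), np.float64(0.0048)] [0, np.float64(-0.0136), np.float64(0.0088)] [0, np.float64(-0.0211), np.float64(0.0118)] [0, np.float64(-0.029), np.float64(0.0138)] [0, np.float64(-0.037), np.float64(0.0147)] [0, np.float64(-0.0452), np.float64(0.0146)]
```

Scaled: -0.0422 m is -0.1055, -0.0366 m is -0.0915.

Request:
jog_arm(
  deltas=[
    {"claw":0.018,"slide":[0,-0.02,-0.003],"rot":[0,0,0]},
    {"claw":0.018,"slide":[0,-0.0395,-0.0085],"rot":[0,0,0]},
    {"claw":0.018,"slide":[0,-0.0583,-0.0165],"rot":[0,0,0]},
    {"claw":0.018,"slide":[0,-0.0755,-0.027],"rot":[0,0,0]},
    {"claw":0.018,"slide":[0,-0.0915,-0.0395],"rot":[0,0,0]},
    {"claw":0.018,"slide":[0,-0.1055,-0.054],"rot":[0,0,0]},
  ],
)

```text
time_s: 8.68
eef_pos: [0.5331, 0.0529, 0.1163]
tcp_rot: [-0.0, 0.737, 0.676, -0.0]
wrist_force: [0.5, -0.5, -2.3]
gripper_width: 0.023
finger_force: 50.6
```

Scaled: -0.0452 m is -0.113, -0.037 m is -0.0925.

Request:
jog_arm(
  deltas=[
    {"claw":0.018,"slide":[0,-0.012,-0.0163],"rot":[0,0,0]},
    {"claw":0.018,"slide":[0,-0.022,-0.034],"rot":[0,0,0]},
    {"claw":0.018,"slide":[0,-0.0295,-0.0528],"rot":[0,0,0]},
    {"claw":0.018,"slide":[0,-0.0345,-0.0725],"rot":[0,0,0]},
    {"claw":0.018,"slide":[0,-0.0368,-0.0925],"rot":[0,0,0]},
    {"claw":0.018,"slide":[0,-0.0365,-0.113],"rot":[0,0,0]},
  ],
)

```text
time_s: 9.43
eef_pos: [0.5189, 0.0541, 0.1616]
tcp_rot: [-0.001, 0.737, 0.676, -0.0]
wrist_force: [-3.3, 0.3, -1.1]
gripper_width: 0.023
finger_force: 51.0
```

Scaled: -0.0422 m is -0.1055, 0.0216 m is 0.054.

Request:
jog_arm(
  deltas=[
    {"claw":0.018,"slide":[0,0.003,-0.02],"rot":[0,0,0]},
    {"claw":0.018,"slide":[0,0.0085,-0.0395],"rot":[0,0,0]},
    {"claw":0.018,"slide":[0,0.0165,-0.0583],"rot":[0,0,0]},
    {"claw":0.018,"slide":[0,0.027,-0.0755],"rot":[0,0,0]},
    {"claw":0.018,"slide":[0,0.0395,-0.0915],"rot":[0,0,0]},
    {"claw":0.018,"slide":[0,0.054,-0.1055],"rot":[0,0,0]},
  ],
)

```text
time_s: 10.18
eef_pos: [0.5417, 0.0522, 0.2045]
tcp_rot: [0.0, 0.737, 0.676, 0.0]
wrist_force: [-3.0, 1.3, 2.8]
gripper_width: 0.0229
finger_force: 51.4
```

Scaled: 0.0452 m is 0.113, 0.037 m is 0.0925.

Request:
jog_arm(
  deltas=[
    {"claw":0.018,"slide":[0,0.0163,-0.012],"rot":[0,0,0]},
    {"claw":0.018,"slide":[0,0.034,-0.022],"rot":[0,0,0]},
    {"claw":0.018,"slide":[0,0.0528,-0.0295],"rot":[0,0,0]},
    {"claw":0.018,"slide":[0,0.0725,-0.0345],"rot":[0,0,0]},
    {"claw":0.018,"slide":[0,0.0925,-0.0368],"rot":[0,0,0]},
    {"claw":0.018,"slide":[0,0.113,-0.0365],"rot":[0,0,0]},
  ],
)

```text
time_s: 10.92
eef_pos: [0.5868, 0.0482, 0.2178]
tcp_rot: [0.0, 0.737, 0.676, 0.0]
wrist_force: [-3.9, 0.8, 1.9]
gripper_width: 0.0227
finger_force: 51.5
```

```bash
python3 - <<'E'
from h import *
for i in range(3):
    s=r.state(); print(s['time_s'],np.round(s['eef_pos'],4),np.round(s['wrist_force'],2),np.round(s['dq'],3)); r.capture('wrist')
E
```

```text
10.925 [0.5868 0.0482 0.2178] [-3.94  0.79  1.94] [-0.019  0.115  0.165  0.059  0.003 -0.02 ]
10.975 [0.5883 0.0481 0.2176] [-1.13 -0.62  3.25] [ 0.001 -0.006 -0.013 -0.018 -0.002  0.004]
11.025 [0.5883 0.0481 0.2177] [ 3.17 -0.22  0.55] [ 0.001 -0.008 -0.012 -0.014 -0.003  0.002]
```

Scaled: 0.0422 m is 0.1055, 0.008 m is 0.02.

Request:
jog_arm(
  deltas=[
    {"claw":0.018,"slide":[0,0.02,0.003],"rot":[0,0,0]},
    {"claw":0.018,"slide":[0,0.0395,0.0085],"rot":[0,0,0]},
    {"claw":0.018,"slide":[0,0.0583,0.0165],"rot":[0,0,0]},
    {"claw":0.018,"slide":[0,0.0755,0.027],"rot":[0,0,0]},
    {"claw":0.018,"slide":[0,0.0915,0.0395],"rot":[0,0,0]},
    {"claw":0.018,"slide":[0,0.1055,0.054],"rot":[0,0,0]},
  ],
)

```text
time_s: 11.82
eef_pos: [0.628, 0.0447, 0.1957]
tcp_rot: [-0.001, 0.737, 0.676, -0.0]
wrist_force: [-6.0, 1.3, 4.3]
gripper_width: 0.0226
finger_force: 51.7
```

Scaled: 0.0452 m is 0.113, 0.037 m is 0.0925.

Request:
jog_arm(
  deltas=[
    {"claw":0.018,"slide":[0,0.012,0.0163],"rot":[0,0,0]},
    {"claw":0.018,"slide":[0,0.022,0.034],"rot":[0,0,0]},
    {"claw":0.018,"slide":[0,0.0295,0.0528],"rot":[0,0,0]},
    {"claw":0.018,"slide":[0,0.0345,0.0725],"rot":[0,0,0]},
    {"claw":0.018,"slide":[0,0.0368,0.0925],"rot":[0,0,0]},
    {"claw":0.018,"slide":[0,0.0365,0.113],"rot":[0,0,0]},
  ],
)

```text
time_s: 12.58
eef_pos: [0.6421, 0.0435, 0.1512]
tcp_rot: [-0.001, 0.737, 0.676, -0.0]
wrist_force: [-7.1, 1.3, 10.6]
gripper_width: 0.0226
finger_force: 52.1
```

Scaled: 0.0422 m is 0.1055, 0.0366 m is 0.0915.

Request:
jog_arm(
  deltas=[
    {"claw":0.018,"slide":[0,-0.003,0.02],"rot":[0,0,0]},
    {"claw":0.018,"slide":[0,-0.0085,0.0395],"rot":[0,0,0]},
    {"claw":0.018,"slide":[0,-0.0165,0.0583],"rot":[0,0,0]},
    {"claw":0.018,"slide":[0,-0.027,0.0755],"rot":[0,0,0]},
    {"claw":0.018,"slide":[0,-0.0395,0.0915],"rot":[0,0,0]},
    {"claw":0.018,"slide":[0,-0.054,0.1055],"rot":[0,0,0]},
  ],
)

```text
time_s: 13.32
eef_pos: [0.6234, 0.0451, 0.1114]
tcp_rot: [0.002, 0.737, 0.676, 0.002]
wrist_force: [-4.7, -0.0, 18.7]
gripper_width: 0.0232
finger_force: 52.8
```

Scaled: -0.0452 m is -0.113, -0.037 m is -0.0925.

Request:
jog_arm(
  deltas=[
    {"claw":0.018,"slide":[0,-0.0163,0.012],"rot":[0,0,0]},
    {"claw":0.018,"slide":[0,-0.034,0.022],"rot":[0,0,0]},
    {"claw":0.018,"slide":[0,-0.0528,0.0295],"rot":[0,0,0]},
    {"claw":0.018,"slide":[0,-0.0725,0.0345],"rot":[0,0,0]},
    {"claw":0.018,"slide":[0,-0.0925,0.0368],"rot":[0,0,0]},
    {"claw":0.018,"slide":[0,-0.113,0.0365],"rot":[0,0,0]},
  ],
)

```text
time_s: 14.08
eef_pos: [0.5821, 0.0487, 0.0943]
tcp_rot: [0.004, 0.737, 0.676, 0.004]
wrist_force: [7.0, -1.0, -5.5]
gripper_width: 0.0232
finger_force: 50.5
```

```bash
python3 - <<'E'
from h import *
s=r.state(); print(s['time_s'],np.round(s['eef_pos'],4),np.round(s['wrist_force'],2),np.round(s['dq'],3))
E
```

```text
14.075 [0.5821 0.0487 0.0943] [ 7.   -1.01 -5.49] [ 0.02  -0.094 -0.177 -0.06   0.005  0.021]
```

```bash
python3 - <<'E'
import numpy as np
th0=np.pi+.075
for k in range(8):
    a0=th0-k*np.pi/4
    print(k,[[0,float(round(.062*(np.sin(a)-np.sin(a0)),4)),float(round(-.062*(np.cos(a)-np.cos(a0)),4))] for a in a0-np.arange(1,7)*np.pi/24])
E
```

```text
0 [[0, 0.0081, 0.0001], [0, 0.0162, -0.0009], [0, 0.024, -0.0029], [0, 0.0315, -0.006], [0, 0.0386, -0.0099], [0, 0.0451, -0.0148]]
1 [[0, 0.0058, -0.0057], [0, 0.0108, -0.0121], [0, 0.0149, -0.0191], [0, 0.0181, -0.0265], [0, 0.0203, -0.0343], [0, 0.0214, -0.0424]]
2 [[0, 0.0001, -0.0081], [0, -0.0009, -0.0162], [0, -0.0029, -0.024], [0, -0.006, -0.0315], [0, -0.0099, -0.0386], [0, -0.0148, -0.0451]]
3 [[0, -0.0057, -0.0058], [0, -0.0121, -0.0108], [0, -0.0191, -0.0149], [0, -0.0265, -0.0181], [0, -0.0343, -0.0203], [0, -0.0424, -0.0214]]
4 [[0, -0.0081, -0.0001], [0, -0.0162, 0.0009], [0, -0.024, 0.0029], [0, -0.0315, 0.006], [0, -0.0386, 0.0099], [0, -0.0451, 0.0148]]
5 [[0, -0.0058, 0.0057], [0, -0.0108, 0.0121], [0, -0.0149, 0.0191], [0, -0.0181, 0.0265], [0, -0.0203, 0.0343], [0, -0.0214, 0.0424]]
6 [[0, -0.0001, 0.0081], [0, 0.0009, 0.0162], [0, 0.0029, 0.024], [0, 0.006, 0.0315], [0, 0.0099, 0.0386], [0, 0.0148, 0.0451]]
7 [[0, 0.0057, 0.0058], [0, 0.0121, 0.0108], [0, 0.0191, 0.0149], [0, 0.0265, 0.0181], [0, 0.0343, 0.0203], [0, 0.0424, 0.0214]]
```

Scaled: 0.0451 m is 0.1128, 0.0386 m is 0.0965.

Request:
jog_arm(
  deltas=[
    {"claw":0.018,"slide":[0,0.0203,0.0003],"rot":[0,0,0]},
    {"claw":0.018,"slide":[0,0.0405,-0.0023],"rot":[0,0,0]},
    {"claw":0.018,"slide":[0,0.06,-0.0073],"rot":[0,0,0]},
    {"claw":0.018,"slide":[0,0.0788,-0.015],"rot":[0,0,0]},
    {"claw":0.018,"slide":[0,0.0965,-0.0248],"rot":[0,0,0]},
    {"claw":0.018,"slide":[0,0.1128,-0.037],"rot":[0,0,0]},
  ],
)

```text
time_s: 14.82
eef_pos: [0.6202, 0.0454, 0.1086]
tcp_rot: [-0.001, 0.737, 0.676, -0.001]
wrist_force: [-6.0, 0.9, 5.2]
gripper_width: 0.0229
finger_force: 51.8
```

Scaled: -0.0424 m is -0.106, -0.0343 m is -0.0858.

Request:
jog_arm(
  deltas=[
    {"claw":0.018,"slide":[0,0.0145,-0.0143],"rot":[0,0,0]},
    {"claw":0.018,"slide":[0,0.027,-0.0303],"rot":[0,0,0]},
    {"claw":0.018,"slide":[0,0.0373,-0.0478],"rot":[0,0,0]},
    {"claw":0.018,"slide":[0,0.0453,-0.0663],"rot":[0,0,0]},
    {"claw":0.018,"slide":[0,0.0508,-0.0858],"rot":[0,0,0]},
    {"claw":0.018,"slide":[0,0.0535,-0.106],"rot":[0,0,0]},
  ],
)

```text
time_s: 15.58
eef_pos: [0.642, 0.0435, 0.1514]
tcp_rot: [-0.001, 0.737, 0.676, -0.001]
wrist_force: [-4.7, 2.4, -0.6]
gripper_width: 0.0229
finger_force: 51.3
```

Scaled: -0.0451 m is -0.1128, -0.0386 m is -0.0965.

Request:
jog_arm(
  deltas=[
    {"claw":0.018,"slide":[0,0.0003,-0.0203],"rot":[0,0,0]},
    {"claw":0.018,"slide":[0,-0.0023,-0.0405],"rot":[0,0,0]},
    {"claw":0.018,"slide":[0,-0.0073,-0.06],"rot":[0,0,0]},
    {"claw":0.018,"slide":[0,-0.015,-0.0788],"rot":[0,0,0]},
    {"claw":0.018,"slide":[0,-0.0248,-0.0965],"rot":[0,0,0]},
    {"claw":0.018,"slide":[0,-0.037,-0.1128],"rot":[0,0,0]},
  ],
)

```text
time_s: 16.32
eef_pos: [0.6274, 0.0447, 0.1966]
tcp_rot: [-0.0, 0.737, 0.676, -0.0]
wrist_force: [-3.1, 1.0, -8.2]
gripper_width: 0.0231
finger_force: 50.6
```

Scaled: -0.0424 m is -0.106, -0.0343 m is -0.0858.

Request:
jog_arm(
  deltas=[
    {"claw":0.018,"slide":[0,-0.0143,-0.0145],"rot":[0,0,0]},
    {"claw":0.018,"slide":[0,-0.0303,-0.027],"rot":[0,0,0]},
    {"claw":0.018,"slide":[0,-0.0478,-0.0373],"rot":[0,0,0]},
    {"claw":0.018,"slide":[0,-0.0663,-0.0453],"rot":[0,0,0]},
    {"claw":0.018,"slide":[0,-0.0858,-0.0508],"rot":[0,0,0]},
    {"claw":0.018,"slide":[0,-0.106,-0.0535],"rot":[0,0,0]},
  ],
)

```text
time_s: 17.08
eef_pos: [0.5863, 0.0483, 0.2181]
tcp_rot: [0.001, 0.737, 0.676, 0.001]
wrist_force: [5.2, 0.1, -15.0]
gripper_width: 0.0231
finger_force: 49.7
```

Scaled: -0.0451 m is -0.1128, -0.0386 m is -0.0965.

Request:
jog_arm(
  deltas=[
    {"claw":0.018,"slide":[0,-0.0203,-0.0003],"rot":[0,0,0]},
    {"claw":0.018,"slide":[0,-0.0405,0.0023],"rot":[0,0,0]},
    {"claw":0.018,"slide":[0,-0.06,0.0073],"rot":[0,0,0]},
    {"claw":0.018,"slide":[0,-0.0788,0.015],"rot":[0,0,0]},
    {"claw":0.018,"slide":[0,-0.0965,0.0248],"rot":[0,0,0]},
    {"claw":0.018,"slide":[0,-0.1128,0.037],"rot":[0,0,0]},
  ],
)

```text
time_s: 17.82
eef_pos: [0.5469, 0.0517, 0.2084]
tcp_rot: [0.006, 0.737, 0.676, 0.006]
wrist_force: [7.4, -2.1, 6.4]
gripper_width: 0.0226
finger_force: 51.7
```

Scaled: 0.0424 m is 0.106, 0.0343 m is 0.0858.

Request:
jog_arm(
  deltas=[
    {"claw":0.018,"slide":[0,-0.0145,0.0143],"rot":[0,0,0]},
    {"claw":0.018,"slide":[0,-0.027,0.0303],"rot":[0,0,0]},
    {"claw":0.018,"slide":[0,-0.0373,0.0478],"rot":[0,0,0]},
    {"claw":0.018,"slide":[0,-0.0453,0.0663],"rot":[0,0,0]},
    {"claw":0.018,"slide":[0,-0.0508,0.0858],"rot":[0,0,0]},
    {"claw":0.018,"slide":[0,-0.0535,0.106],"rot":[0,0,0]},
  ],
)

```text
time_s: 18.58
eef_pos: [0.5193, 0.0541, 0.1649]
tcp_rot: [0.001, 0.737, 0.676, 0.002]
wrist_force: [-5.8, 1.1, 10.2]
gripper_width: 0.0228
finger_force: 52.4
```

Scaled: 0.0451 m is 0.1128, 0.0386 m is 0.0965.

Request:
jog_arm(
  deltas=[
    {"claw":0.018,"slide":[0,-0.0003,0.0203],"rot":[0,0,0]},
    {"claw":0.018,"slide":[0,0.0023,0.0405],"rot":[0,0,0]},
    {"claw":0.018,"slide":[0,0.0073,0.06],"rot":[0,0,0]},
    {"claw":0.018,"slide":[0,0.015,0.0788],"rot":[0,0,0]},
    {"claw":0.018,"slide":[0,0.0248,0.0965],"rot":[0,0,0]},
    {"claw":0.018,"slide":[0,0.037,0.1128],"rot":[0,0,0]},
  ],
)

```text
time_s: 19.32
eef_pos: [0.532, 0.053, 0.1178]
tcp_rot: [-0.001, 0.737, 0.676, -0.0]
wrist_force: [-6.6, 1.8, 4.2]
gripper_width: 0.023
finger_force: 51.8
```

Scaled: 0.0424 m is 0.106, 0.0343 m is 0.0858.

Request:
jog_arm(
  deltas=[
    {"claw":0.018,"slide":[0,0.0143,0.0145],"rot":[0,0,0]},
    {"claw":0.018,"slide":[0,0.0303,0.027],"rot":[0,0,0]},
    {"claw":0.018,"slide":[0,0.0478,0.0373],"rot":[0,0,0]},
    {"claw":0.018,"slide":[0,0.0663,0.0453],"rot":[0,0,0]},
    {"claw":0.018,"slide":[0,0.0858,0.0508],"rot":[0,0,0]},
    {"claw":0.018,"slide":[0,0.106,0.0535],"rot":[0,0,0]},
  ],
)

```text
time_s: 20.08
eef_pos: [0.5732, 0.0494, 0.0947]
tcp_rot: [-0.002, 0.737, 0.676, -0.002]
wrist_force: [-4.4, 1.1, -5.2]
gripper_width: 0.0229
finger_force: 50.9
```

```bash
cat > fit.py <<'E'
from h import *
f=np.load('pose.npz');yaw,O=float(f['yaw']),f['O']
D=np.array([#x,y,z,Fx,Fy,Fz,s
[.5331,.0529,.1163,.5,-.5,-2.3,1],[.5189,.0541,.1616,-3.3,.3,-1.1,1],[.5417,.0522,.2045,-3,1.3,2.8,1],[.5868,.0482,.2178,-3.9,.8,1.9,1],
[.628,.0447,.1957,-6,1.3,4.3,1],[.6421,.0435,.1512,-7.1,1.3,10.6,1],[.6234,.0451,.1114,-4.7,0,18.7,1],[.5821,.0487,.0943,7,-1,-5.5,1],
[.6202,.0454,.1086,-6,.9,5.2,-1],[.642,.0435,.1514,-4.7,2.4,-.6,-1],[.6274,.0447,.1966,-3.1,1,-8.2,-1],[.5863,.0483,.2181,5.2,.1,-15,-1],
[.5469,.0517,.2084,7.4,-2.1,6.4,-1],[.5193,.0541,.1649,-5.8,1.1,10.2,-1],[.532,.053,.1178,-6.6,1.8,4.2,-1],[.5732,.0494,.0947,-4.4,1.1,-5.2,-1]])
co,si=np.cos(yaw),np.sin(yaw);M=np.array([[co,-si],[si,co]])
xs=((D[:,:2]-O)@M)[:,0]; Fx=(D[:,3:5]@M)[:,0]; Fz=D[:,5]; z=D[:,2]
A=np.c_[2*xs,2*z,np.ones(16)]; c=np.linalg.lstsq(A,xs**2+z**2,rcond=None)[0]; print('centre',c[:2],'R',np.sqrt(c[2]+c[0]**2+c[1]**2))
th=np.arctan2(xs-c[0],z-c[1]); T=-.062*(Fx*np.cos(th)-Fz*np.sin(th)); rad=Fx*np.sin(th)+Fz*np.cos(th); s=D[:,6]
A=np.c_[s,-np.sin(th),-np.cos(th)]
from scipy.optimize import least_squares
g=least_squares(lambda p:(A@p-T),[.31,.1,.1],loss='soft_l1',f_scale=.05).x
phi=np.arctan2(g[2],g[1]); print('f,M',g[0],np.hypot(g[1],g[2]),'phi',phi,'target theta',np.mod(np.pi-phi,2*np.pi))
for r_ in np.c_[th,s,T,A@g,rad].round(2).tolist(): print(r_)
E
python3 fit.py
```

```text
centre [-0.05954201  0.1562196 ] R 0.06202880063653515
f,M 0.3282702239379119 0.2854699459869012 phi 2.724141174821872 target theta 0.4174514787679211
[-2.27, 1.0, 0.13, 0.2, 1.06]
[-1.48, 1.0, 0.09, 0.06, 3.21]
[-0.68, 1.0, 0.04, 0.07, 4.13]
[0.1, 1.0, 0.26, 0.24, 1.48]
[0.88, 1.0, 0.45, 0.46, -1.95]
[1.65, 1.0, 0.62, 0.6, -8.02]
[2.38, 1.0, 0.59, 0.59, -16.73]
[3.12, 1.0, 0.43, 0.45, 5.68]
[2.44, -1.0, -0.08, -0.07, -7.87]
[1.65, -1.0, -0.06, -0.06, -4.83]
[0.86, -1.0, -0.26, -0.21, -7.75]
[0.09, -1.0, -0.41, -0.42, -14.45]
[-0.57, -1.0, -0.61, -0.57, 1.28]
[-1.43, -1.0, -0.58, -0.6, 7.24]
[-2.24, -1.0, -0.46, -0.46, 2.68]
[-3.02, -1.0, -0.24, -0.24, 5.69]
```

```bash
python3 - <<'E'
import numpy as np
th0=np.pi+.075; tot=th0-.417
for k in range(2):
    a0=th0-k*tot/2
    print(k,[[0,float(round(.062*(np.sin(a)-np.sin(a0)),4)),float(round(-.062*(np.cos(a)-np.cos(a0)),4))] for a in a0-np.arange(1,11)*tot/20])
E
```

```text
0 [[0, 0.0087, 0.0], [0, 0.0173, -0.0011], [0, 0.0256, -0.0035], [0, 0.0335, -0.007], [0, 0.0409, -0.0115], [0, 0.0476, -0.0171], [0, 0.0534, -0.0235], [0, 0.0583, -0.0307], [0, 0.0621, -0.0385], [0, 0.0648, -0.0467]]
1 [[0, 0.0015, -0.0085], [0, 0.0018, -0.0172], [0, 0.0009, -0.0258], [0, -0.0012, -0.0342], [0, -0.0044, -0.0423], [0, -0.0087, -0.0498], [0, -0.0141, -0.0566], [0, -0.0203, -0.0626], [0, -0.0274, -0.0677], [0, -0.035, -0.0718]]
```

Scaled: 0.0648 m is 0.162, 0.0621 m is 0.1553.

Request:
jog_arm(
  deltas=[
    {"claw":0.018,"slide":[0,0.0218,0],"rot":[0,0,0]},
    {"claw":0.018,"slide":[0,0.0433,-0.0028],"rot":[0,0,0]},
    {"claw":0.018,"slide":[0,0.064,-0.0088],"rot":[0,0,0]},
    {"claw":0.018,"slide":[0,0.0838,-0.0175],"rot":[0,0,0]},
    {"claw":0.018,"slide":[0,0.1023,-0.0288],"rot":[0,0,0]},
    {"claw":0.018,"slide":[0,0.119,-0.0428],"rot":[0,0,0]},
    {"claw":0.018,"slide":[0,0.1335,-0.0588],"rot":[0,0,0]},
    {"claw":0.018,"slide":[0,0.1458,-0.0768],"rot":[0,0,0]},
    {"claw":0.018,"slide":[0,0.1553,-0.0963],"rot":[0,0,0]},
    {"claw":0.018,"slide":[0,0.162,-0.1168],"rot":[0,0,0]},
  ],
)

```text
time_s: 21.32
eef_pos: [0.6404, 0.0436, 0.1413]
tcp_rot: [-0.0, 0.737, 0.676, -0.0]
wrist_force: [-3.4, 0.9, 0.8]
gripper_width: 0.0228
finger_force: 51.3
```

Scaled: -0.0718 m is -0.1795, -0.0677 m is -0.1693.

Request:
jog_arm(
  deltas=[
    {"claw":0.018,"slide":[0,0.0038,-0.0213],"rot":[0,0,0]},
    {"claw":0.018,"slide":[0,0.0045,-0.043],"rot":[0,0,0]},
    {"claw":0.018,"slide":[0,0.0023,-0.0645],"rot":[0,0,0]},
    {"claw":0.018,"slide":[0,-0.003,-0.0855],"rot":[0,0,0]},
    {"claw":0.018,"slide":[0,-0.011,-0.1058],"rot":[0,0,0]},
    {"claw":0.018,"slide":[0,-0.0218,-0.1245],"rot":[0,0,0]},
    {"claw":0.018,"slide":[0,-0.0353,-0.1415],"rot":[0,0,0]},
    {"claw":0.018,"slide":[0,-0.0508,-0.1565],"rot":[0,0,0]},
    {"claw":0.018,"slide":[0,-0.0685,-0.1693],"rot":[0,0,0]},
    {"claw":0.018,"slide":[0,-0.0875,-0.1795],"rot":[0,0,0]},
    {"claw":0.018,"slide":[0,-0.0875,-0.1795],"rot":[0,0,0]},
    {"claw":0.018,"slide":[0,-0.0875,-0.1795],"rot":[0,0,0]},
  ],
)

```text
time_s: 22.82
eef_pos: [0.6047, 0.0467, 0.2133]
tcp_rot: [-0.001, 0.737, 0.676, -0.001]
wrist_force: [-6.6, 1.8, -1.7]
gripper_width: 0.0227
finger_force: 51.1
```

Request:
jog_arm(
  deltas=[
    {"claw":0.018,"slide":[0,0,0],"rot":[0,0,0]},
    {"claw":0.018,"slide":[0,0,0],"rot":[0,0,0]},
    {"claw":0.018,"slide":[0,0,0],"rot":[0,0,0]},
    {"claw":0.018,"slide":[0,0,0],"rot":[0,0,0]},
  ],
)

```text
time_s: 23.32
eef_pos: [0.6047, 0.0467, 0.2133]
tcp_rot: [-0.001, 0.737, 0.676, -0.001]
wrist_force: [-5.0, 0.4, -1.4]
gripper_width: 0.0231
finger_force: 51.1
```

```bash
python3 - <<'E'
from h import *
f=np.load('pose.npz');yaw,O=float(f['yaw']),f['O']
s=r.state();p=np.array(s['eef_pos']);co,si=np.cos(yaw),np.sin(yaw); q=(p[:2]-O)@np.array([[co,-si],[si,co]])
print(s['time_s'],'theta',np.arctan2(q[0]+.0595,p[2]-.1562),s['finger_force'],s['gripper_width'],np.round(s['dq'],3),np.round(s['wrist_force'],1))
im,_=r.capture('scene'); b,g,rr=[im[...,i].astype(int) for i in range(3)]
cv2.imwrite('pics/s2.png',cv2.resize(im[40:340,130:450],None,fx=2,fy=2))
E
```

```text
23.325 theta 0.40209334674146274 51.14091753959656 0.023086077243780992 [-0.001 -0.    -0.001  0.001 -0.    -0.001] [-5.   0.4 -1.4]
```

View pics/s2.png

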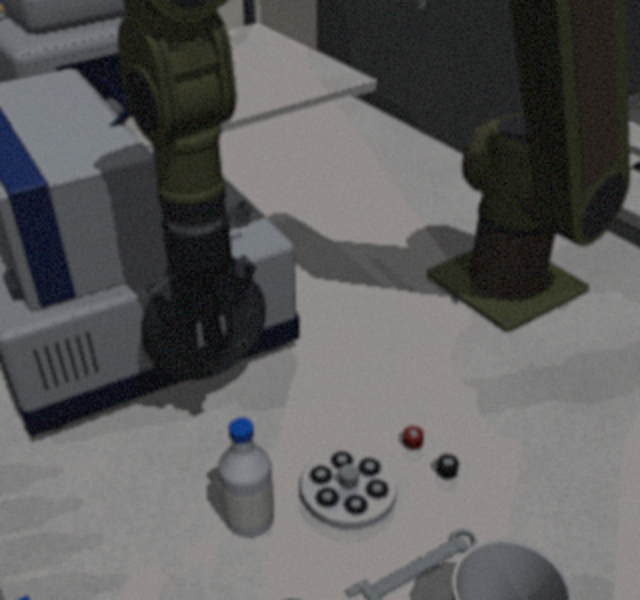

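The scene crop shows the gripper holding the grip near the top of the wheel at about (205,290), with the bottle (245,490), holder (345,490) and mounts undisturbed. The wheel is still at theta 0.40 against the fitted 0.42, so I'm handing in.

```bash
python3 -c "
from station import r
print(r.finish_job())"
```

```text
the job is handed in; nothing more can be done
None
```

The job is handed in: the latch is fully across and the crank grip is held still at 0.40 rad, within 0.02 rad of where the forces from a full turn each way put the heavy side straight down; no pass/fail result was shown.

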